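# Set the filling hopper over the open jar

## Robot

A 6-joint arm with a two-finger parallel gripper is mounted at the origin on the work surface. World frame = base frame: x ahead of the robot, y to its left, z up, the work surface at z = 0. Lengths are in m, angles in rad, forces in N, time in s.
With the tool pointing down it reaches from about 0.375 to 0.9 m from the base axis. Payload 3.1 kg.
Tool frame: the origin (TCP) lies between the finger pads; the fingertips stand 19 mm ahead of it and the grasp point (between the pads) is the TCP; z points along the fingers, y is the direction in which the jaws open and shut (so a half turn about z gives the same grasp; the last joint's range is limited). The gripper opens to 85 mm and grips with 20 to 120 N. Pads are 22 mm wide; open, the fingers measure 114 mm over their backs; the gripper's body (76 mm by 85 mm) begins 54 mm behind the grasp point. The pads swing forward as they close: fully open they stand 13 mm farther back than shut.
Start: joints at [1.099, 0.527, 1.433, -0, 1.181, -0.178], TCP at [0.18, 0.598, 0.25] pointing down, gripper open.
Joint ranges: [-3.08, 3.08], [-0.75, 2.2], [0.22, 2.44], [-1.43, 4.57], [0, 2.65], [-2.85, 2.85]. Speed limits (rad/s): [2.79, 2.79, 3.14, 3.14, 3.14, 3.14].

## Interface

Orientations are given as a unit quaternion [x, y, z, w].
In Python, from station import manip, optics, job gives the robot as it stands.
- The arm moves only by the shell command python3 -m inch 'ROWS' [OPENING] [FORCE]. ROWS is JSON, one flat list of numbers, 4 for each row, row after row: the shift along the world's x, y, z in cm, then the turn about the world's z in rad. A call has 1 to 20 rows; each row shifts and turns the commanded pose from where the row before left it; what a row does not reach is not made up. A row lasts 1/8 s, in which the tool goes at most 62.5 mm and 10.7 degrees, less where a joint would pass 70% of its speed; a pose out of reach is approached as far as the arm can. A call with a gripper value outside its range is refused whole. OPENING is the opening in per cent of the stroke, from 0 (shut) to 100 (fully open), set as the call begins (- or left out, the last holds). The fingers move at their own pace and stop on an object; FORCE is the grip in N (left out, the last holds). Time passes only in rows, so rows that do not move let the fingers close. It gives the time, the measured TCP pose, the force and the opening at its end, in the units of the state.
- manip.sense(): the state, without advancing time (a new reading comes with each control period).
- optics.snapshot(name): name is "scene" or "top"; returns (picture, depth): 480x640x3 uint8, red, green, blue; 480x640 float32, m along the optical axis (not along the pixel's ray), 0 where there is no reading.
- optics.camera_model(name): a dict with "mtx" (3x3 intrinsics, pixels), "dist_coeffs" ([k1, k2, p1, p2, k3] as OpenCV has them; the pictures are not rectified), "camera_from_world" (4x4, takes a point from world to camera coordinates). Camera axes: x right, y up, looking along -z (the intrinsics and any distortion apply to the point x, -y, -z); pixel columns grow to the right and rows downward; lengths in m; the calibration is good to about 2 mm. A picture is of the moment at which its call begins. camera_model takes no time and is no camera call.
- job.sign_off(): hands the job in, once; it reports no verdict.
The state is a dict: "t": time; "q": joint angles; "qd": joint speeds; "tau": joint torques, N m; "tcp_pos": TCP position; "tool_rot": TCP orientation; "force": force on the tool from outside, world axes, zero at the start; "ft_torque": the same for the moment, N m; "finger_gap": opening from 0.0 (shut) to 1.0 (fully open).
Only numpy, scipy, OpenCV 4.12 (cv2) and the standard library are available. Lean on these libraries where they do the work, as an engineer would, in place of code of your own. Each camera call takes 0.05 s, during which the arm holds its last target.

## Task

Set up the filling stand for the jar without a lid: pull the spring plunger on the swing arm, swing the hopper round until its spout is over that jar, and let the plunger snap fully into that hole. Also slide the thicker of the two slotted stroke stops sideways, through its gap, onto the hopper's stopper rod under the black nut, so that the stop lies flat on the round boss with the rod right inside its bore. Leave the jars and the other things on the counter where they stand.

Things in the scene. Friction and masses are not known exactly. Their poses are not given: they have to be found in the camera images.
- swing_arm (a joint): angle of the filling stand's arm (grey flat bar 30 mm wide, top 196 mm up) about its post, rad, counter-clockwise from above. Four holes in the fixed index plate below it lock it: 0 (parked, the start, no jar below), 0.454, 0.908 and 1.361; a jar stands under each of the last three. Stops 0.05 beyond the end holes. Light friction (0.12 N m); stays where left
- plunger (a joint): lift of the spring plunger, m: 0 = pin fully down in a hole, 0.014 = pulled fully up. Pin 8 mm in diameter with a round tip, holes 10 mm, 85 mm from the post axis; it is free of the plate above 0.008 and rests at 0.008 on the plate if let go between holes. The spring pushes it down with 5 N at 0, 10 N at 0.014
- plunger_knob (a point): centre of the plunger's round black knob, 25 mm in diameter, 24 mm high, upright, on the arm 85 mm from the post axis towards the hopper; 234 mm above the counter with the pin in a hole. Pull it straight up. Below it a 10 mm neck and a 19 mm barrel, 20 mm high, on the arm. Its x axis points along the arm from post to hopper
- pivot (a point): point on the axis of the upright post (fixed; hub on it 48 mm in diameter, top 266 mm above the counter) at the top face of the index plate, 176 mm above the counter. Its x axis is the stand's: at joint value 0 the arm points 141 degrees (2.461 rad) counter-clockwise from it
- spout (a point): centre of the lower end of the hopper's spout (44 mm in diameter), 125 mm above the counter, 200 mm from the post axis. The hopper's rim is 140 mm in diameter, 235 mm above the counter. Its x axis points along the arm away from the post
- rod_seat (a point): point on the axis of the upright stopper rod (12 mm in diameter, fixed to the hopper, above the spout) at the top of the flat round boss (52 mm in diameter, on a bridge across the hopper) where the stop has to lie: 245 mm above the counter. Above it 40 mm of bare rod, then a black nut 28 mm in diameter, 12 mm high (top at 297 mm), too big for the stop's bore or gap
- open_jar: empty glass jar without lid, 72 mm in diameter, 108 mm high, mouth 62 mm; origin at the centre of its underside; stands under one of the three holes after the parked one
- lidded_jar_a: filled jar of the same glass with a steel lid, 72 mm in diameter, 114 mm high; origin at the centre of its underside. Leave it
- lidded_jar_b: another filled jar with a steel lid, same size. Leave it
- thick_stop: slotted stroke stop: steel C-shaped collar 18 mm thick, outside 50 mm, bore 22 mm, straight gap 16 mm wide open towards its own +x. Lies flat on the counter; origin on the bore axis at the underside, z up. Handle: flat upright black tab centred 58 mm along -x, 10 mm thick (y), 24 mm long (x), 0 to 40 mm high; an 8 mm high bar joins it to the collar. 0.1 to 0.2 kg
- thin_stop: the other slotted stroke stop, same shape and tab, but only 8 mm thick. Leave it
- tape_roll: roll of tape lying flat, 60 mm in diameter, 25 mm high; origin at the centre of its underside. Leave it
- spice_tin: small round tin, 54 mm in diameter, 62 mm high; origin at the centre of its underside. Leave it
- date_tray: flat retail box, 80 x 150 x 45 mm high; origin at the centre of its underside. Leave it
- fig_tray: flat retail box, 130 x 90 x 38 mm high; origin at the centre of its underside. Leave it
- scoop: aluminium scoop lying on the counter, 54 mm in diameter, bowl 90 mm along +x and handle 95 mm along -x of its origin. Leave it
- syrup: amber bottle, 60 mm in diameter, 190 mm high; origin at the centre of its underside. Leave it
- nut_can: can, 74 mm in diameter, 75 mm high; origin at the centre of its underside. Leave it
Not all that is in view belongs to the job. Leave any brown look-alike of the thick_stop alone. Leave any red look-alike of the open_jar alone.

How it is judged:
On the way, in this order (a step that is already met when the one before it is completed fails the run):
1. the plunger is pulled clear of the index plate (value of joint plunger above 0.0085 m), for 0.05 s.
2. the plunger has snapped fully into the hole that puts the spout over the open jar (value of joint plunger below 0.002 m and horizontal distance between spout and open_jar below 0.015 m), for 0.2 s.
At the end, for the whole second after the job is handed in: the plunger is down in its hole (within 2 mm of fully home) with the spout within 15 mm of the open jar's axis; the thick stop lies flat (within 0.1 rad) and at rest on the boss (within 4 mm in height), its bore axis within 7 mm of the rod's axis; everything is released (all of step 2 and velocity of joint swing_arm between -0.05 and 0.05 rad/s and horizontal distance between thick_stop and rod_seat below 0.007 m and z of thick_stop in the frame of rod_seat between -0.004 and 0.004 m and angle between thick_stop's own z axis and vertical below 0.1 rad and linear speed of thick_stop below 0.02 m/s); the robot touches nothing.
It fails at once if a jar was moved more than 15 mm or tipped (distance of any of open_jar, lidded_jar_a, lidded_jar_b from where it was at the start of the episode above 0.015 m or angle between any of open_jar, lidded_jar_a, lidded_jar_b's own z axis and vertical above 0.3 rad).
It fails at once if another thing on the counter was moved more than 30 mm (distance of any of thin_stop, tape_roll, spice_tin, date_tray, fig_tray, scoop, syrup, nut_can from where it was at the start of the episode above 0.03 m).
It also fails if it takes over 64 s, if anything falls off the work surface, if the arm or the gripper's body presses on something with over 40 N, if the wrist force passes 120 N, or if a joint passes its speed limit or range.

## Working session

There is one attempt and no reset: what is moved stays moved. The work goes in short steps, Python scripts to look and compute and a shell command to move; the robot and the scene stay as the last step left them, time stands still between calls to the robot, and variables do not carry over. Pictures are saved under pics/ and viewed, and the job is handed in when it is done.

```bash
ls; mkdir -p pics
cat > h.py <<'E'
import numpy as np, cv2
from station import manip, optics, job
def cast(name,u,v,z):
    c=optics.camera_model(name);K=np.array(c["mtx"]);d=np.array(c["dist_coeffs"]);T=np.array(c["camera_from_world"])
    p=cv2.undistortPoints(np.array([[[u,v]]],float),K,d)[0,0]
    r=T[:3,:3].T@np.array([p[0],-p[1],-1.]);o=-T[:3,:3].T@T[:3,3]
    return o+r*(z-o[2])/r[2]
def pt(name,u,v,depth):
    c=optics.camera_model(name);K=np.array(c["mtx"]);d=np.array(c["dist_coeffs"]);T=np.array(c["camera_from_world"])
    p=cv2.undistortPoints(np.array([[[u,v]]],float),K,d)[0,0]
    return T[:3,:3].T@(np.array([p[0],-p[1],-1.])*depth-T[:3,3])
def proj(name,P):
    c=optics.camera_model(name);K=np.array(c["mtx"]);d=np.array(c["dist_coeffs"]);T=np.array(c["camera_from_world"])
    q=T[:3,:3]@np.array(P)+T[:3,3]; q=q*[1,-1,-1]
    return cv2.projectPoints(q.reshape(1,1,3),np.zeros(3),np.zeros(3),K,d)[0].ravel()
def snap(name,tag):
    im,dp=optics.snapshot(name); cv2.imwrite(f"pics/{tag}.png",im[:,:,::-1]); np.savez(f"pics/{tag}.npz",im=im,dp=dp); return im,dp
E
python3 - <<'E'
from h import *
s=manip.sense();print(s)
for n in("scene","top"):
    snap(n,n+"0");c=optics.camera_model(n);T=np.array(c["camera_from_world"]);print(n,-T[:3,:3].T@T[:3,3],c["mtx"],c["dist_coeffs"])
E
```

```text
pics
{'t': 0.0, 'q': array([ 1.09950871e+00,  5.28467003e-01,  1.43387761e+00, -3.28381168e-05,
        1.18139425e+00, -1.78492580e-01]), 'qd': array([-0.00096316,  0.00089475,  0.00094127,  0.00103589,  0.00039166,
       -0.00162861]), 'tau': array([-7.24086967e-04, -4.42343009e+01, -1.78023666e+01, -3.77114484e-04,
        8.43956019e-03,  1.35152263e-05]), 'tcp_pos': array([0.1800633 , 0.59780811, 0.24934091]), 'tool_rot': array([ 1.45868873e-01,  9.89303351e-01, -1.02181337e-03, -3.28151366e-04]), 'force': array([0.28287953, 0.42366193, 0.44566418]), 'ft_torque': array([-0.00751077, -0.04084843, -0.02615038]), 'finger_gap': 1.0007216456049521}
scene [1.04839723 0.79726506 1.21659435] [[515.79866031   0.         321.13729171]
 [  0.         515.79866031 238.53788441]
 [  0.           0.           1.        ]] [-0.04935276  0.          0.          0.          0.        ]
top [ 0.28965769 -0.01323612  1.31428709] [[523.30308669   0.         318.11498221]
 [  0.         523.30308669 231.64746483]
 [  0.           0.           1.        ]] [-0.00846015  0.          0.          0.          0.        ]
```

View pics/scene0.png

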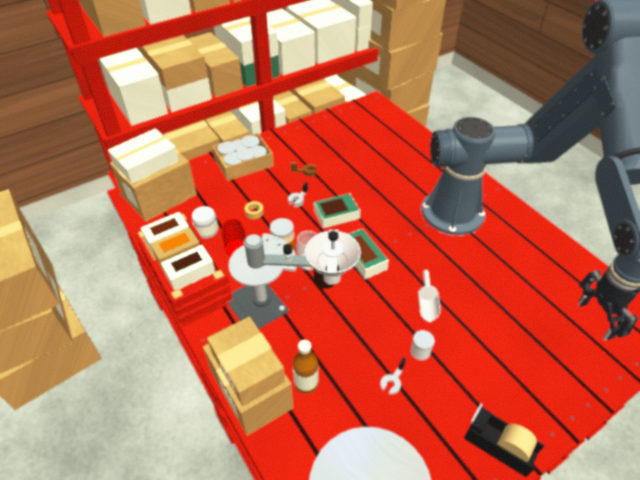

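View pics/top0.png

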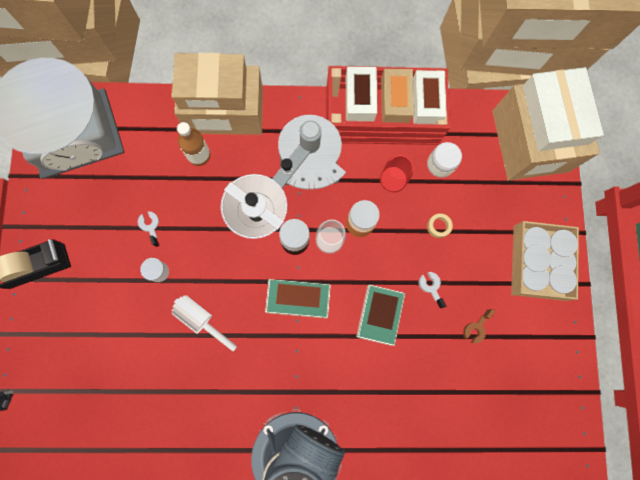

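Run:
```python
from h import *
z=np.load("pics/top0.npz");im,dp=z["im"],z["dp"]
def crop(x,y,w,h,s): return cv2.resize(im[y:y+h,x:x+w],None,fx=s,fy=s,interpolation=cv2.INTER_CUBIC)
a=crop(120,200,60,60,6);b=crop(405,255,60,60,6)
cv2.imwrite("pics/stops.png",np.hstack([a,b])[:,:,::-1])
cv2.imwrite("pics/stand.png",crop(210,105,190,150,4)[:,:,::-1])
for n,(x,y,w,h) in dict(L=(135,205,30,45),R=(415,268,35,45)).items():
    for v in range(y,y+h,2):
        print(n,v,' '.join('%3d'%(1000*pt("top",u,v,dp[v,u])[2]) if dp[v,u]>0 else '  .' for u in range(x,x+w,2)))
for (u,v) in [(294,235),(330,236),(363,217),(395,175)]: print(u,v,dp[v,u],pt("top",u,v,dp[v,u]))
```

```text
L 205   0  -3   0  -3   0   0  -5   0  -4  -3   0  -3   0  -3  -3
L 207  -6   0   0   1  -4  -1  -3   0  -4   0  -2   .  -3  -1   2
L 209  -7  -3  -3   0   3  -2  -6  -6  -4  -5   1  -2  -2  -1  -3
L 211  -1  -3  -2  -2  -8  -3  -1   3  -4  -4   0  -1   1  -3  -2
L 213   1  -4  -2  -2  -1  -2  -2   0   7  12  -4  -2   0   0  -2
L 215   0  -2   0   5  -6   0   1  -4   7   1   7   1  -7  -4  -3
L 217  -2  -4   0   7   1  -4  -6  -1   8   6  14   4   0  -2  -6
L 219  -1  -5   4   2   5   1   1   4   1   4  10  10   0  -1 -10
L 221   0   0   6   3   6  -2  -1  -1  -2   9   5   6  -1  -3   0
L 223  -2  -1   4   6   5  -3   0  -2  -4   4   3   8  -4   1  -2
L 225  -3  -1   4   4   6   2  12   5   3   7   5   3   0  -4   0
L 227  -3  -2  -3   8   4   5   4   4   7   3   6  -1  -5  -3  -2
L 229  -2  -2  -5  -2   7   5   6   7   3   7   0   0  -5  -1  -2
L 231  -1   0  -2  -1  -3  -1   0   6   4   4  -2  -1  -2   4   0
L 233  -2  -2   0  -2   2  -1   2   0   8   7   6  -2   0  -3   0
L 235   0   1  -1  -6   0  -2   0  -2  39  34   7   0  -1  -5  -4
L 237  -2   2  -2  -4  -1  -1  -4  -5  34  3
[... 1728 characters left out ...]
 37  -4  -2   1
R 302   0  -2  -3  -5  -1  -2  -2  -5  -1  -2  -2   6  27  39  36  42  -3  -1
R 304   1   1  -4   0  -3  -5   0  -4   3  -4  -3  -1   9  29  33  40  -3  -5
R 306  -1  -1  -3  -5   0   0  -2   0   2  -1  -1   0   0  24  38  39   0   0
R 308  -1   2   0   1  -1  -4   0  -3  -7   0  -4   0   1   0   0   0  -4   0
R 310  -7   0  -3   2  -5   5  -2   0  -7   0  -3  -4  -4  -1  -3   0   0   0
R 312  -2  -2   2   1   0   0  -1  -2  -2  -3   0   1   0   0   0   0  -3  -2
294 235 0.0 [ 0.28965769 -0.01323612  1.31428709]
330 236 1.3314458 [ 0.53186977 -0.08235187  0.0064869 ]
363 217 1.2381228 [ 0.5594139  -0.1550757   0.10907269]
395 175 1.373546 [ 0.69760261 -0.25341655  0.00074564]
```

View pics/stops.png

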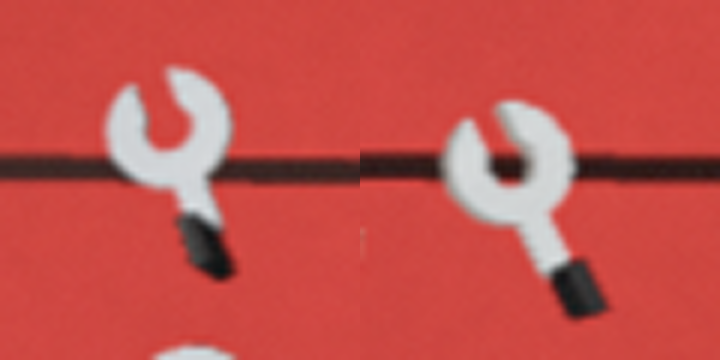

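View pics/stand.png

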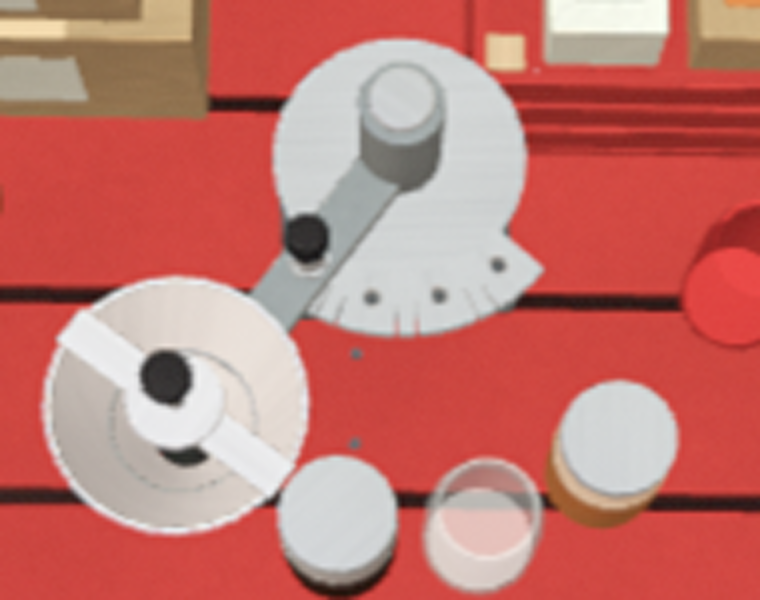

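Run:
```python
from h import *
z=np.load("pics/top0.npz");im,dp=z["im"].astype(int),z["dp"]
S=im.sum(2)
def cen(mask,x,y,w,h):
    m=np.zeros(mask.shape,np.uint8);m[y:y+h,x:x+w]=mask[y:y+h,x:x+w]
    n,l,st,c=cv2.connectedComponentsWithStats(m);i=1+np.argmax(st[1:,4]);return c[i],st[i],(l==i)
dark=(S<200).astype(np.uint8)
k,st,_=cen(dark,275,155,22,20);print("knob",k,st,cast("top",*k,.242))
k,st,_=cen(dark,240,188,24,20);print("nut",k,st,cast("top",*k,.295))
print("hub",cast("top",310.2,129.3,.266))
for n,(a,b) in dict(h1=(372,297.5),h2=(439,295.5),h3=(498.5,264.5)).items(): print(n,cast("top",210+a/4-.4,105+b/4-.4,.176))
# jars
for n,(a,b,zz) in dict(jl=(337,514,.114),open=(487,516,.108),jr=(619,437,.114)).items(): print(n,cast("top",210+a/4-.4,105+b/4-.4,zz))
# stop
g=((im.min(2)>150)).astype(np.uint8)
k,st,m=cen(g,405,262,50,45);print("stop grey",k,st)
cnt,_=cv2.findContours(m.astype(np.uint8),0,1);pts=cnt[0].reshape(-1,2)
ww=np.array([cast("top",u,v,.018)[:2] for u,v in pts])
from scipy.optimize import least_squares
sel=ww[ww[:,0]>ww[:,0].max()-.052]
f=least_squares(lambda p:np.hypot(*(sel-p).T)-.0255,sel.mean(0),loss='soft_l1',f_scale=.001);print("collar c",f.x)
k,st,_=cen(dark,428,292,30,25);print("tab",k,st,cast("top",*k,.037))
```

```text
knob [286.25773196 164.27835052] [281 159  11  12  97] [0.64315889 0.0237912  0.242     ]
nut [251.13761468 198.8440367 ] [246 193  11  13 109] [0.55238451 0.09095282 0.295     ]
hub [ 0.71351588 -0.02645818  0.266     ]
h1 [ 0.63079378 -0.0113602   0.176     ]
h2 [ 0.63250135 -0.04920476  0.176     ]
h3 [ 0.65126119 -0.08290677  0.176     ]
jl [0.5179436  0.00775554 0.114     ]
open [ 0.51883577 -0.08015844  0.108     ]
jr [ 0.56596124 -0.15777859  0.114     ]
stop grey [430.73986486 284.43918919] [420 272  20  28 296]
collar c [ 0.41589319 -0.33077985]
tab [440.82142857 303.21428571] [437 299   9   9  56] [ 0.36216434 -0.35179254  0.037     ]
```

Candidates. Stops: left (148,225), about 6–8 mm high; right (430,285), about 16–18 mm high; brown look-alike at (480,325). I take the right one as thick_stop. Jars: (294,235) and (363,217) have lids, (330,236) is glass without a lid, and the red look-alike is at (395,175). I take (330,236), which sits at the 0.908 hole. The crops confirm both choices.

```bash
python3 -m inch '[0,0,4,0, 0,0,4,0, 1,-1,3,0, 2.5,-3.2,0,-0.02, 2.5,-3.2,0,-0.02, 2.5,-3.2,0,-0.02, 2.5,-3.2,0,-0.02, 2.5,-3.2,0,-0.02, 2.5,-3.2,0,-0.02, 2.5,-3.2,0,-0.02, 2.5,-3.2,0,-0.02, 2.5,-3.2,0,-0.02, 2.5,-3.2,0,-0.02, 2.5,-3.2,0,-0.02, 2.5,-3.2,0,-0.02, 2.5,-3.2,0,-0.02, 2.5,-3.2,0,-0.02, 2.5,-3.2,0,-0.02, 2.5,-3.2,0,-0.02, 2.5,-3.2,0,-0.02]' 65 40
cat >> h.py <<'E'
def tool():
    from scipy.spatial.transform import Rotation as R
    s=manip.sense();M=R.from_quat(s["tool_rot"]).as_matrix()
    print("t",round(s["t"],2),"tcp",s["tcp_pos"].round(4),"ypsi deg",np.degrees(np.arctan2(M[1,1],M[0,1])).round(2),"F",np.round(s["force"],1),"gap",round(s["finger_gap"],3),"q6",round(s["q"][5],2)); return s
E
python3 -c "
from h import *
tool()"
```

```text
t: 2.6
tcp_pos: [0.6157, 0.0433, 0.3597]
tool_rot: [0.311, 0.95, -0.0, -0.001]
force: [1.3, 1.4, -0.4]
finger_gap: 0.647
t 2.6 tcp [0.6157 0.0433 0.3597] ypsi deg 53.7 F [ 1.3  1.4 -0.4] gap 0.647 q6 -1.05
```

```bash
python3 -m inch '[1.4,-1,0,0, 1.4,-1,0,0, 0,0,-3,0, 0,0,-3,0, 0,0,-3,0, 0,0,-1.5,0, 0,0,-1,0, 0,0,-0.5,0, 0,0,0,0, 0,0,0,0]'
python3 -c "
from h import *
tool();snap('scene','s1');snap('top','t1')
a=cv2.imread('pics/s1.png')[190:320,200:400];b=cv2.imread('pics/t1.png')[100:260,200:400]
cv2.imwrite('pics/c1.png',np.hstack([cv2.resize(a,(400,300)),cv2.resize(b,(400,300))]))"
```

```text
t: 3.85
tcp_pos: [0.6439, 0.0243, 0.2413]
tool_rot: [0.311, 0.95, 0.0, 0.001]
force: [-0.9, -0.2, -0.2]
finger_gap: 0.647
t 3.85 tcp [0.6439 0.0243 0.2413] ypsi deg 53.74 F [-0.9 -0.2 -0.2] gap 0.647 q6 -1.07
```

View pics/c1.png

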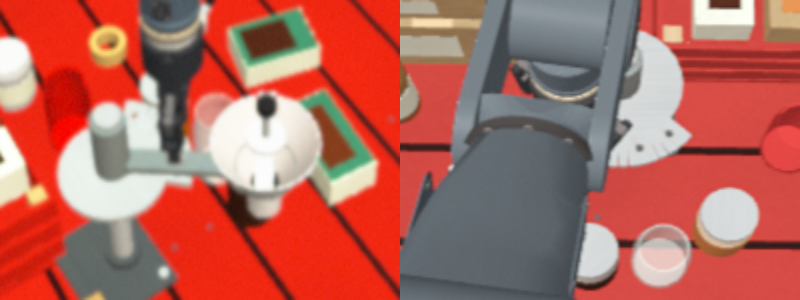

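The scene crop shows the fingers straddling the black knob next to the hub. Now I close on it.

```bash
python3 -m inch '[0,0,-0.2,0, 0,0,0,0, 0,0,0,0, 0,0,0,0, 0,0,0,0, 0,0,0,0]' 0 70
python3 -m inch '[0,0,0.2,0, 0,0,0.2,0, 0,0,0.2,0, 0,0,0.2,0, 0,0,0.2,0, 0,0,0.15,0, 0,0,0,0]'
```

```text
t: 4.7
tcp_pos: [0.644, 0.0253, 0.2389]
tool_rot: [0.311, 0.95, 0.001, 0.001]
force: [1.8, 5.0, 4.1]
finger_gap: 0.262
t: 5.58
tcp_pos: [0.6434, 0.0247, 0.2472]
tool_rot: [0.311, 0.951, 0.0, -0.001]
force: [5.7, 3.1, -8.4]
finger_gap: 0.262
```

```bash
python3 -m inch '[0,0,0.2,0, 0,0,0.1,0, 0,0,0,0, 0,0,0,0]'; python3 -c "
from h import *
tool()"
```

```text
t: 6.08
tcp_pos: [0.6434, 0.0246, 0.2498]
tool_rot: [0.311, 0.951, 0.0, -0.001]
force: [3.8, 3.5, -9.9]
finger_gap: 0.262
t 6.08 tcp [0.6434 0.0246 0.2498] ypsi deg 53.8 F [ 3.8  3.5 -9.9] gap 0.262 q6 -1.07
```

Run:
```python
import numpy as np
a0=np.radians(143.5);n=18
P=8.5*np.array([[np.cos(a0+.908*i/n),np.sin(a0+.908*i/n)] for i in range(n+1)]).round(4)
R=np.diff(P.round(2),axis=0)
print([tuple(r.round(2)) for r in R],P[-1]-P[0])
```

```text
[(np.float64(-0.25), np.float64(-0.36)), (np.float64(-0.23), np.float64(-0.36)), (np.float64(-0.21), np.float64(-0.37)), (np.float64(-0.19), np.float64(-0.39)), (np.float64(-0.17), np.float64(-0.39)), (np.float64(-0.15), np.float64(-0.4)), (np.float64(-0.13), np.float64(-0.41)), (np.float64(-0.11), np.float64(-0.41)), (np.float64(-0.09), np.float64(-0.42)), (np.float64(-0.07), np.float64(-0.43)), (np.float64(-0.04), np.float64(-0.42)), (np.float64(-0.03), np.float64(-0.43)), (np.float64(0.0), np.float64(-0.43)), (np.float64(0.02), np.float64(-0.43)), (np.float64(0.04), np.float64(-0.42)), (np.float64(0.06), np.float64(-0.43)), (np.float64(0.09), np.float64(-0.42)), (np.float64(0.1), np.float64(-0.42))] [-1.3566  -7.33125]
```

```bash
python3 -m inch '[-0.25,-0.36,0,0.05, -0.23,-0.36,0,0.05, -0.21,-0.37,0,0.05, -0.19,-0.39,0,0.05, -0.17,-0.39,0,0.05, -0.15,-0.4,0,0.05, -0.13,-0.41,0,0.05, -0.11,-0.41,0,0.05, -0.09,-0.42,0,0.05, -0.07,-0.43,0,0.05, -0.04,-0.42,0,0.05]'
python3 -c "
from h import *
tool()"
```

```text
t: 7.45
tcp_pos: [0.6278, -0.0194, 0.2502]
tool_rot: [0.041, 0.999, 0.0, 0.0]
force: [6.4, 2.4, -9.2]
finger_gap: 0.262
t 7.45 tcp [ 0.6278 -0.0194  0.2502] ypsi deg 85.34 F [ 6.4  2.4 -9.2] gap 0.262 q6 -1.7
```

```bash
python3 -m inch '[-0.03,-0.43,0,0.05, 0,-0.43,0,0.05, 0.02,-0.43,0,0.05, 0.04,-0.42,0,0.05, 0.06,-0.43,0,0.05, 0.09,-0.42,0,0.05, 0.1,-0.3,0,0.05, 0,0,0,0, 0,0,0,0]'
python3 -c "
from h import *
tool();im,d=snap('top','t2');snap('scene','s2')
a=cv2.imread('pics/s2.png')[190:320,200:400];b=cv2.imread('pics/t2.png')[100:260,200:400]
cv2.imwrite('pics/c2.png',np.hstack([cv2.resize(a,(400,300)),cv2.resize(b,(400,300))]))"
```

```text
t: 8.57
tcp_pos: [0.6308, -0.0491, 0.2503]
tool_rot: [-0.133, 0.991, -0.001, 0.0]
force: [7.3, -0.8, -9.9]
finger_gap: 0.262
t 8.57 tcp [ 0.6308 -0.0491  0.2503] ypsi deg 105.25 F [ 7.3 -0.8 -9.9] gap 0.262 q6 -2.09
```

View pics/c2.png

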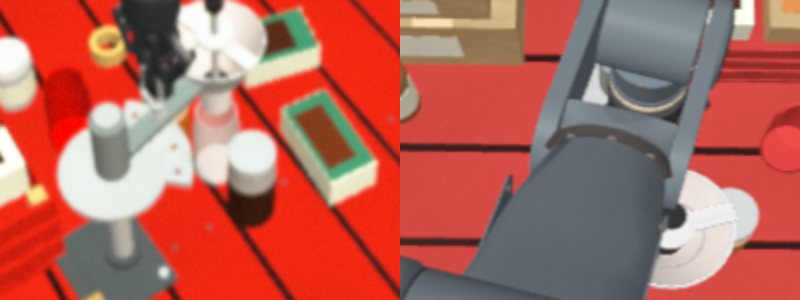

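The hopper's spout is now over the open jar. Next I lower the knob gently and see whether the pin enters the hole.

```bash
python3 -m inch '[0,0,-0.2,0, 0,0,-0.2,0, 0,0,-0.2,0, 0,0,-0.1,0, 0,0,0,0]';  python3 -m inch '[0,0,-0.2,0, 0,0,-0.2,0, 0,0,-0.1,0, 0,0,0,0, 0,0,0,0]'
```

```text
t: 9.3
tcp_pos: [0.6308, -0.0491, 0.2438]
tool_rot: [-0.133, 0.991, -0.001, 0.001]
force: [6.5, -0.1, -6.8]
finger_gap: 0.263
t: 9.93
tcp_pos: [0.6308, -0.0492, 0.2393]
tool_rot: [-0.133, 0.991, -0.001, 0.001]
force: [6.4, -0.3, -5.3]
finger_gap: 0.261
```

```bash
python3 -m inch '[0,0,-0.1,0, 0,0,0,0, 0,0,0,0]';python3 -m inch '[0,0,0,0, 0,0,0,0, 0,0,0,0, 0,0,0,0]' 65;  python3 -m inch '[0,0,2,0, 0,0,3,0, 0,0,4,0, 0,0,4,0, -1.5,-3,0,0, -2,-4,0,0, -2,-4,0,0, -2,-4,0,0, -2,-4,0,0, -2,-4,0,0, 0,0,0,0]'
python3 -c "
from h import *
tool();im,d=snap('top','t3');snap('scene','s3')
a=cv2.imread('pics/s3.png')[190:320,200:400];b=cv2.imread('pics/t3.png')[100:260,200:400]
cv2.imwrite('pics/c3.png',np.hstack([cv2.resize(a,(400,300)),cv2.resize(b,(400,300))]))"
```

```text
t: 10.3
tcp_pos: [0.6308, -0.0491, 0.239]
tool_rot: [-0.133, 0.991, -0.001, 0.001]
force: [4.9, -1.3, -4.7]
finger_gap: 0.265
t: 10.8
tcp_pos: [0.6295, -0.0478, 0.2399]
tool_rot: [-0.133, 0.991, -0.0, -0.0]
force: [-0.2, 0.1, 0.6]
finger_gap: 0.653
t: 12.18
tcp_pos: [0.5133, -0.2805, 0.3698]
tool_rot: [-0.131, 0.991, -0.0, -0.0]
force: [-0.4, -0.6, -0.6]
finger_gap: 0.649
t 12.18 tcp [ 0.5133 -0.2805  0.3698] ypsi deg 105.05 F [-0.4 -0.6 -0.6] gap 0.649 q6 -2.52
```

View pics/c3.png

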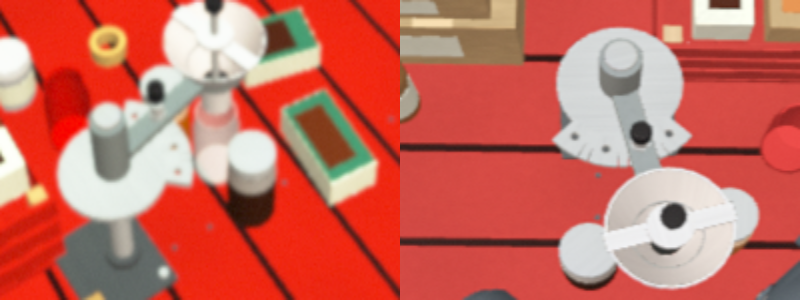

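Run:
```python
from h import *
z=np.load("pics/top3.npz" if 0 else "pics/t3.npz");im,dp=z["im"].astype(int),z["dp"];S=im.sum(2)
z2=np.load("pics/s3.npz");i2=z2["im"].astype(int);d2=z2["dp"];S2=i2.sum(2)
def cen(S,x,y,w,h,t=200):
    m=np.zeros(S.shape,np.uint8);m[y:y+h,x:x+w]=S[y:y+h,x:x+w]<t
    n,l,st,c=cv2.connectedComponentsWithStats(m);i=1+np.argmax(st[1:,4]);return c[i],st[i],l==i
for n,box,b2,zz in(("knob",(313,158,16,20),(270,222,17,17),.242),("nut",(329,198,18,18),(300,180,15,17),.295)):
    c,st,m=cen(S,*box);c2,st2,m2=cen(S2,*b2);print(n,c,st,cast("top",*c,zz),"scene",c2,st2)
    d=dp[m];d=d[d>0];print(" top z",pt("top",*c,np.median(d)));
    for zz in(zz-.008,zz,zz+.008):print("  scene cast",zz,cast("scene",*c2,zz),"top",cast("top",*c,zz))
# boss circle
cv2.imwrite("pics/rod.png",cv2.resize(z["im"][180:255,300:400],None,fx=7,fy=7,interpolation=cv2.INTER_CUBIC)[:,:,::-1])
```

```text
knob [320.05882353 170.77647059] [316 165   9  12  85] [ 0.62973574 -0.04855797  0.242     ] scene [277.34883721 229.72093023] [275 226   6   8  43]
 top z [ 0.62952414 -0.04853599  0.24266717]
  scene cast 0.23399999999999999 [ 0.6341696  -0.04779035  0.234     ] top [ 0.63227295 -0.04882149  0.234     ]
  scene cast 0.242 [ 0.63754212 -0.04091015  0.242     ] top [ 0.62973574 -0.04855797  0.242     ]
  scene cast 0.25 [ 0.64091464 -0.03402995  0.25      ] top [ 0.62719852 -0.04829444  0.25      ]
nut [336.33898305 212.61016949] [331 209  11   7  59] [ 0.52616664 -0.079775    0.295     ] scene [305.87301587 189.12698413] [303 183   7  12  63]
 top z [ 0.52611284 -0.07975987  0.29523185]
  scene cast 0.287 [ 0.51748332 -0.09119125  0.287     ] top [ 0.52802291 -0.08029724  0.287     ]
  scene cast 0.295 [ 0.52205232 -0.08354528  0.295     ] top [ 0.52616664 -0.079775    0.295     ]
  scene cast 0.303 [ 0.52662131 -0.07589931  0.303     ] top [ 0.52431037 -0.07925276  0.303     ]
```

View pics/rod.png

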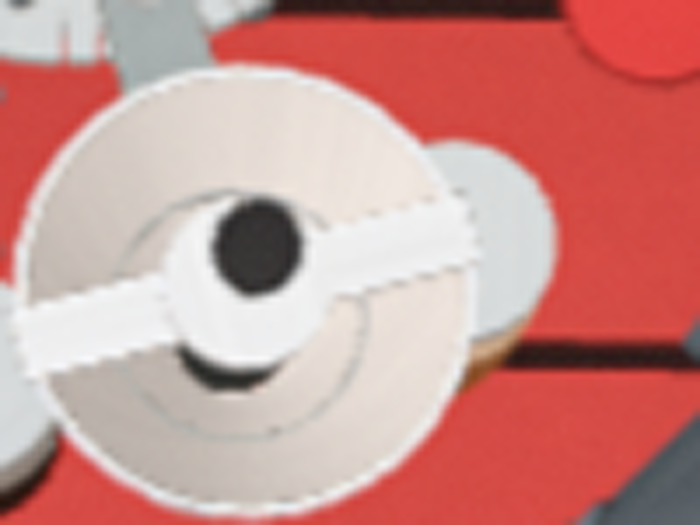

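Run:
```python
from h import *
print(cast("top",336.3,214.6,.296),cast("top",334.9,220,.245),cast("top",334.6,221,.235))
z=np.load("pics/t3.npz");im=z["im"].astype(int);S=im.sum(2)
m=np.zeros(S.shape,np.uint8);m[203:226,325:348]=S[203:226,325:348]<200
n,l,st,c=cv2.connectedComponentsWithStats(m);print(st[1:],c[1:])
i=1+np.argmax(st[1:,4]);print(cast("top",*c[i],.296))
p=np.array([.712,-.0266]);a=np.radians(143.6)+.908;print("pred",p+.2*np.array([np.cos(a),np.sin(a)]))
```

```text
[ 0.52185606 -0.07962473  0.296     ] [ 0.52186356 -0.07999497  0.245     ] [ 0.52186723 -0.07998222  0.235     ]
[[331 209  11  13 105]] [[336.2952381  214.91428571]]
[ 0.52121246 -0.07961411  0.296     ]
pred [ 0.51939057 -0.08046656]
```

```bash
python3 -m inch '[-0.9,-0.4,0,-0.178, -0.9,-0.4,0,-0.178, -0.9,-0.4,0,-0.178, -0.9,-0.4,-1,-0.178, -0.9,-0.4,-1,-0.178, -0.9,-0.4,-1,-0.178, -0.9,-0.4,-1,-0.178, -0.9,-0.4,-1,-0.178, -0.9,-0.4,-2,-0.178, -0.9,-0.4,-2,-0.178, -0.9,-0.4,-2,-0.178, -0.9,-0.4,-2,-0.178, -0.9,-0.4,-2,-0.178, -0.9,-0.4,-2,-0.178, -0.9,-0.5,-2,-0.178, -0.9,-0.5,-2,-0.178, -0.7,-0.5,-2,-0.178, 0,0,0,0]' 55
python3 -c "
from h import *
tool()"
```

```text
t: 14.52
tcp_pos: [0.3638, -0.3474, 0.1389]
tool_rot: [0.981, 0.192, -0.0, -0.002]
force: [0.6, 0.6, 0.3]
finger_gap: 0.552
t 14.53 tcp [ 0.3638 -0.3474  0.1389] ypsi deg -67.9 F [0.6 0.6 0.3] gap 0.552 q6 0.2
```

```bash
python3 -m inch '[-0.16,-0.44,-2,-0.014, 0,0,-3,0, 0,0,-3,0, 0,0,-1.5,0, 0,0,-1,0, 0,0,-0.55,0, 0,0,0,0, 0,0,0,0]'
python3 -c "
from h import *
tool();snap('scene','s4')
cv2.imwrite('pics/c4.png',cv2.resize(cv2.imread('pics/s4.png')[120:240,240:400],None,fx=5,fy=5))"
```

```text
t: 15.52
tcp_pos: [0.3624, -0.3535, 0.0299]
tool_rot: [0.983, 0.183, 0.0, 0.001]
force: [0.8, -0.6, -0.5]
finger_gap: 0.551
t 15.53 tcp [ 0.3624 -0.3535  0.0299] ypsi deg -68.86 F [ 0.8 -0.6 -0.5] gap 0.551 q6 0.21
```

View pics/c4.png

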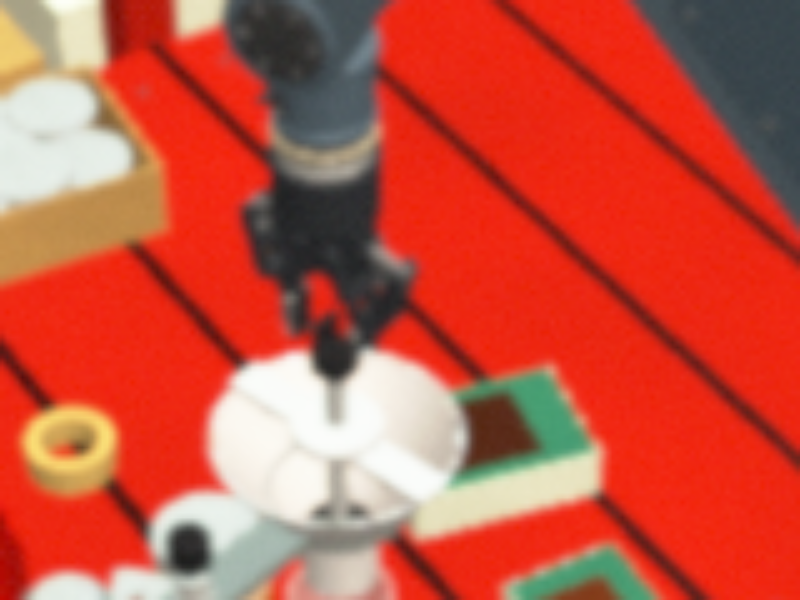

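The fingers straddle the black tab, half hidden behind the hopper in the scene view. Now I grip and lift.

```bash
python3 -m inch '[0,0,0,0, 0,0,0,0, 0,0,0,0, 0,0,0,0, 0,0,0,0, 0,0,0,0]' 0 60
python3 -m inch '[0,0,0.3,0, 0,0,1,0, 0,0,2,0, 0,0,3,0, 0,0,4,0, 0,0,4,0, 0,0,5,0, 0,0,5,0, 0,0,5,0, 0,0,1,0, 0,0,0,0, 0,0,0,0]'
python3 -c "
from h import *
tool();snap('scene','s5');snap('top','t5')
a=cv2.imread('pics/s5.png')[60:210,230:430];b=cv2.imread('pics/t5.png')[200:350,400:600]
cv2.imwrite('pics/c5.png',np.hstack([cv2.resize(a,(400,300)),cv2.resize(b,(400,300))]))"
```

```text
t: 16.32
tcp_pos: [0.3622, -0.3533, 0.0297]
tool_rot: [0.983, 0.183, 0.0, 0.0]
force: [-0.7, 0.8, 5.4]
finger_gap: 0.104
t: 17.82
tcp_pos: [0.3613, -0.3521, 0.3304]
tool_rot: [0.983, 0.183, -0.001, -0.002]
force: [0.4, 0.7, -1.3]
finger_gap: 0.107
t 17.82 tcp [ 0.3613 -0.3521  0.3304] ypsi deg -68.87 F [ 0.4  0.7 -1.3] gap 0.107 q6 0.21
```

View pics/c5.png

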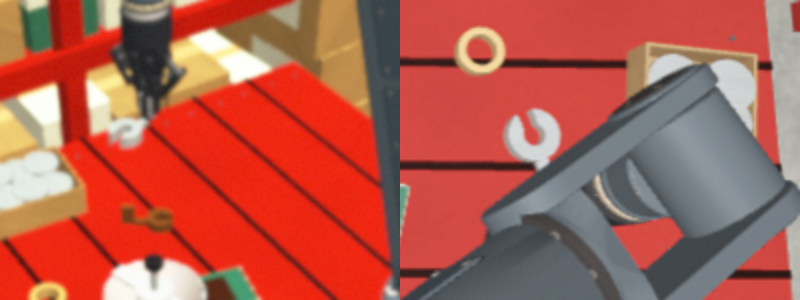

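```bash
cat > col.py <<'E'
from h import *
from scipy.optimize import least_squares
def collar(tag,x,y,w,h,ztop,thr=165):
    im=np.load(f"pics/{tag}.npz")["im"].astype(int)
    m=np.zeros(im.shape[:2],np.uint8);m[y:y+h,x:x+w]=(im[y:y+h,x:x+w].min(2)>thr)
    n,l,st,c=cv2.connectedComponentsWithStats(m);i=1+np.argmax(st[1:,4]);m=(l==i).astype(np.uint8)
    print(st[i])
    pts=cv2.findContours(m,0,1)[0][0].reshape(-1,2)
    w=np.array([cast("top",u,v,ztop)[:2] for u,v in pts])
    f=least_squares(lambda p:np.hypot(*(w-p).T)-.0247,w.mean(0),loss='cauchy',f_scale=.001)
    return f.x,m
E
python3 - <<'E'
from col import *
for th in(150,175,190):
    c,m=collar("t5",445,248,45,32,.3187,th);print(c)
d=np.load("pics/t5.npz")["dp"];dd=d[m>0];dd=dd[dd>0];u,v=465,270
print(np.median(dd),pt("top",464,272,np.median(dd)))
t=np.array([.3613,-.3521]);print("rel",c-t,np.linalg.norm(c-t),np.degrees(np.arctan2(*(c-t)[::-1])))
cv2.imwrite("pics/c6.png",cv2.resize(np.load("pics/t5.npz")["im"][240:290,440:500],None,fx=9,fy=9,interpolation=2)[:,:,::-1])
E
```

```text
[453 254  27  26 436]
[ 0.41589178 -0.32954785]
[454 255  26  25 377]
[ 0.41618178 -0.32997933]
[454 255  26  25 344]
[ 0.41650328 -0.33000343]
1.0120414 [ 0.40663361 -0.32573774  0.31493791]
rel [0.05520328 0.02209657] 0.05946142309598166 21.81506383530586
```

View pics/c6.png

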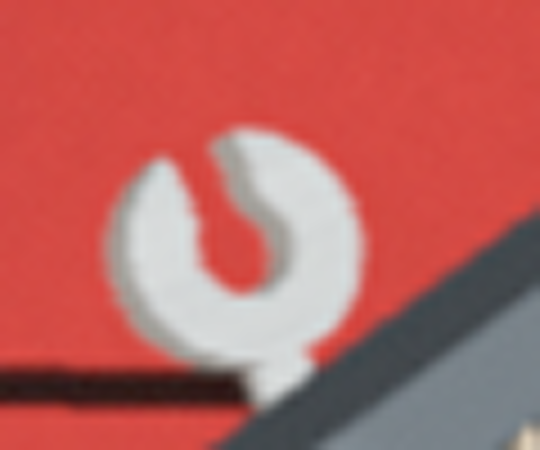

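```bash
python3 -m inch '[0.3,1,0,0, 0.6,2,0,0, 0.6,2.5,0,0, 0.6,2.5,0,0, 0.6,2.5,0,0, 0.6,2.5,0,0, 0.6,2.5,0,0, 0.6,2.5,0,0, 0.6,2.5,0,0, 0.5,1.5,0,0, 0.4,1,0,0, 0,0,-1.5,0, 0,0,-1.5,0, 0,0,-1,0, 0,0,-0.5,0, 0,0,0,0, 0,0,0,0]'
python3 -c "
from h import *
tool();snap('scene','s7');snap('top','t7')
a=cv2.imread('pics/s7.png')[150:270,250:410];b=cv2.imread('pics/t7.png')[180:270,300:420]
cv2.imwrite('pics/c7.png',np.hstack([cv2.resize(a,(400,300)),cv2.resize(b,(400,300))]))"
```

```text
t: 20.05
tcp_pos: [0.4225, -0.1234, 0.2877]
tool_rot: [0.983, 0.183, 0.0, 0.0]
force: [0.4, -0.5, -1.3]
finger_gap: 0.107
t 20.05 tcp [ 0.4225 -0.1234  0.2877] ypsi deg -68.88 F [ 0.4 -0.5 -1.3] gap 0.107 q6 0.66
```

View pics/c7.png

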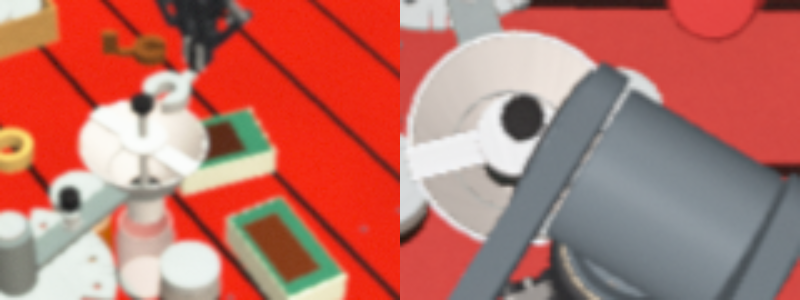

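Run:
```python
from h import *
im=cv2.imread('pics/s7.png');x0,y0,s=285,160,10
c=cv2.resize(im[y0:y0+60,x0:x0+75],None,fx=s,fy=s,interpolation=2)
def dot(P,col):
    u=proj("scene",P);cv2.circle(c,tuple(int(round(v)) for v in (u-[x0,y0]+.5)*s),4,col,-1)
for z in(.245,.26,.285,.297): dot([.521,-.080,z],(255,0,0))
cx=np.array([.4773,-.1011])
for a in np.radians(np.arange(0,360,15)):
    for r in(.011,.025): dot([cx[0]+r*np.cos(a),cx[1]+r*np.sin(a),.276],(0,200,0))
cv2.imwrite('pics/c8.png',c)
```

```text
(no output)
```

View pics/c8.png

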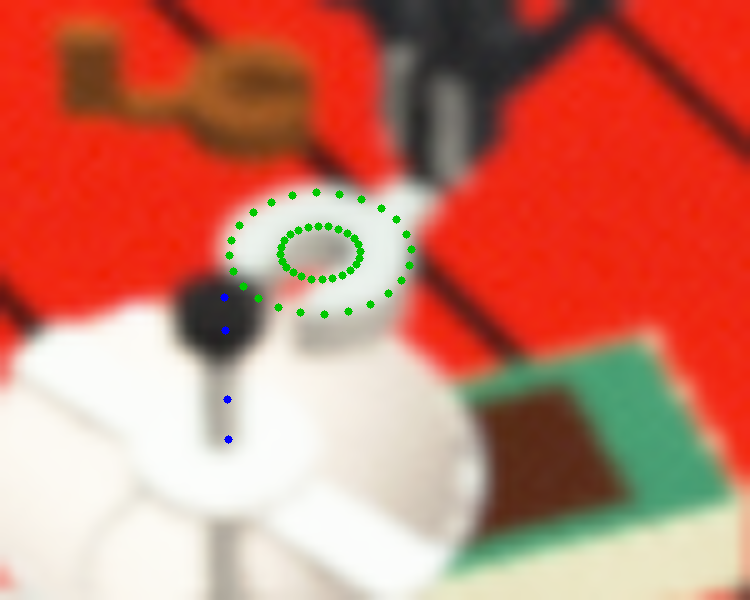

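```bash
python3 -m inch '[-0.13,0.33,0,0, 0.47,0.18,0,0, 0.47,0.18,0,0, 0.47,0.18,0,0, 0.47,0.18,0,0, 0,0,0,0, 0,0,0,0]'
python3 -c "
from h import *
tool();snap('scene','s9')
cv2.imwrite('pics/c9.png',cv2.resize(cv2.imread('pics/s9.png')[160:220,285:360],None,fx=10,fy=10,interpolation=2))"
```

```text
t: 21.02
tcp_pos: [0.4396, -0.1126, 0.2872]
tool_rot: [0.983, 0.183, -0.0, -0.0]
force: [-0.9, 0.4, -1.4]
finger_gap: 0.106
t 21.02 tcp [ 0.4396 -0.1126  0.2872] ypsi deg -68.86 F [-0.9  0.4 -1.4] gap 0.106 q6 0.7
```

View pics/c9.png

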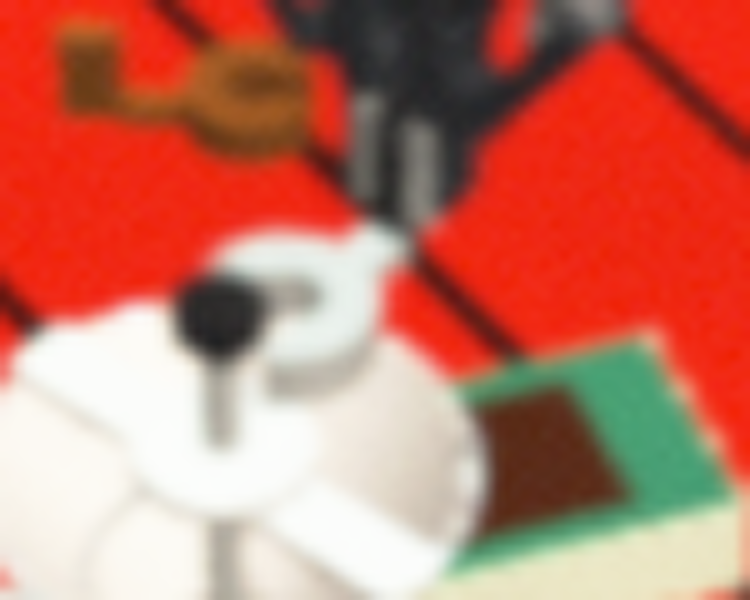

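The collar's gap (around (250,365) in the crop) faces the rod at (220,400), and the height is right. I advance in small steps.

```bash
python3 -m inch '[0.37,0.145,0,0, 0.37,0.145,0,0, 0.37,0.145,0,0, 0,0,0,0]'; python3 -m inch '[0.37,0.145,0,0, 0.37,0.145,0,0, 0.37,0.145,0,0, 0,0,0,0]'
```

```text
t: 21.58
tcp_pos: [0.4511, -0.1083, 0.2873]
tool_rot: [0.983, 0.184, 0.0, 0.0]
force: [0.3, 0.1, -0.3]
finger_gap: 0.108
t: 22.08
tcp_pos: [0.4622, -0.1039, 0.2873]
tool_rot: [0.983, 0.184, 0.0, 0.0]
force: [0.4, -0.0, -1.3]
finger_gap: 0.105
```

```bash
python3 -m inch '[0.2,0.08,0,0, 0.2,0.08,0,0, 0,0,0,0, 0,0,0,0]'
python3 -c "
from h import *
tool();snap('scene','s10');snap('top','t10')
cv2.imwrite('pics/c10.png',cv2.resize(cv2.imread('pics/s10.png')[160:220,285:360],None,fx=10,fy=10,interpolation=2))"
```

```text
t: 22.58
tcp_pos: [0.4658, -0.1024, 0.2873]
tool_rot: [0.983, 0.183, -0.0, -0.0]
force: [-0.0, -0.3, -1.3]
finger_gap: 0.107
t 22.57 tcp [ 0.4658 -0.1024  0.2873] ypsi deg -68.87 F [-0.  -0.3 -1.3] gap 0.107 q6 0.75
```

View pics/c10.png

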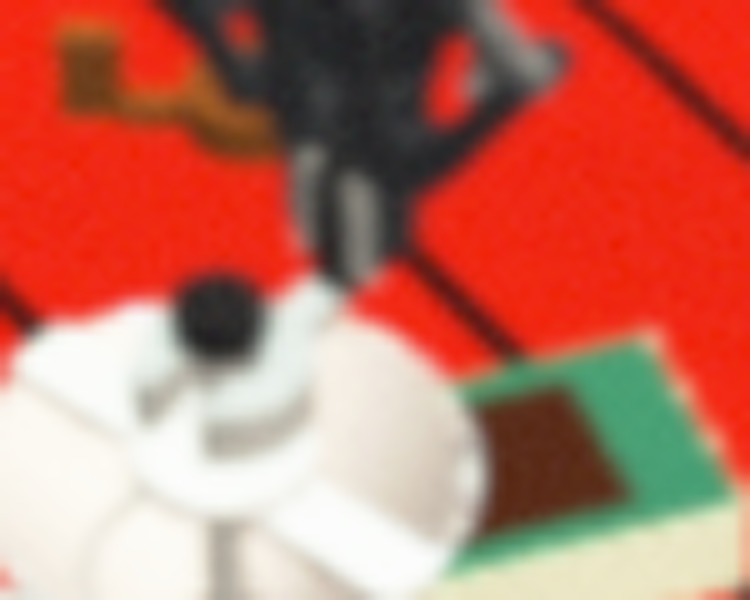

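View pics/t10.png

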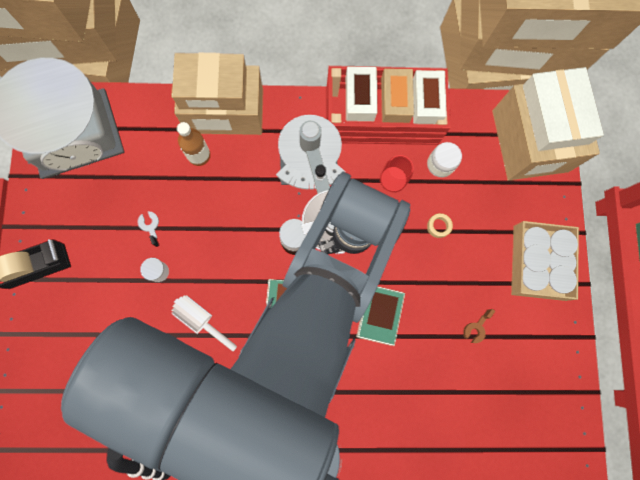

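The collar surrounds the rod, around (215,380) in the crop. I lower it onto the boss.

```bash
python3 -m inch '[0,0,-0.4,0, 0,0,-0.4,0, 0,0,-0.2,0, 0,0,0,0, 0,0,0,0]'; python3 -m inch '[0,0,-0.1,0, 0,0,-0.1,0, 0,0,-0.05,0, 0,0,0,0]'
```

```text
t: 23.3
tcp_pos: [0.4659, -0.1024, 0.2773]
tool_rot: [0.983, 0.183, 0.0, 0.0]
force: [0.1, 0.8, -0.9]
finger_gap: 0.107
t: 23.8
tcp_pos: [0.4658, -0.1024, 0.2748]
tool_rot: [0.983, 0.183, -0.0, -0.0]
force: [-0.6, 0.3, -1.3]
finger_gap: 0.108
```

```bash
python3 -m inch '[0,0,-0.1,0, 0,0,0,0, 0,0,0,0]'; python3 -m inch '[0,0,-0.1,0, 0,0,0,0, 0,0,0,0]'
```

```text
t: 24.18
tcp_pos: [0.4659, -0.1026, 0.2745]
tool_rot: [0.983, 0.183, 0.0, 0.0]
force: [-3.3, 0.0, 5.7]
finger_gap: 0.104
t: 24.55
tcp_pos: [0.466, -0.103, 0.2744]
tool_rot: [0.983, 0.184, 0.0, 0.001]
force: [-3.8, -1.9, 9.2]
finger_gap: 0.109
```

```bash
python3 -m inch '[0,0,0.15,0, 0,0,0,0, 0,0,0,0]'; python3 -m inch '[0,0,0,0, 0,0,0,0, 0,0,0,0, 0,0,0,0]' 40
python3 -m inch '[0,0,0.5,0, 0,0,1,0, 0,0,2,0, 0,0,3,0, 0,0,3,0, 0,0,3,0, -0.5,-3,0,0, -0.5,-4,0,0, -0.5,-5,0,0, -0.5,-5,0,0, -0.5,-5,0,0, 0,-3,0,0, 0,0,0,0, 0,0,0,0]'
python3 -c "
from h import *
tool();snap('scene','s11');snap('top','t11')
a=cv2.imread('pics/s11.png')[160:250,260:380];b=cv2.imread('pics/t11.png')[180:270,290:410]
cv2.imwrite('pics/c11.png',np.hstack([cv2.resize(a,(400,300)),cv2.resize(b,(400,300))]))"
```

```text
t: 24.92
tcp_pos: [0.466, -0.1025, 0.2746]
tool_rot: [0.983, 0.183, 0.0, 0.0]
force: [-2.5, -0.4, 4.7]
finger_gap: 0.107
t: 25.42
tcp_pos: [0.4658, -0.1024, 0.2741]
tool_rot: [0.983, 0.183, -0.0, -0.0]
force: [0.3, 0.6, -0.1]
finger_gap: 0.4
t: 27.18
tcp_pos: [0.4407, -0.3516, 0.3996]
tool_rot: [0.983, 0.183, 0.0, -0.0]
force: [-0.1, -0.2, 0.7]
finger_gap: 0.402
t 27.18 tcp [ 0.4407 -0.3516  0.3996] ypsi deg -68.86 F [-0.1 -0.2  0.7] gap 0.402 q6 0.33
```

View pics/c11.png

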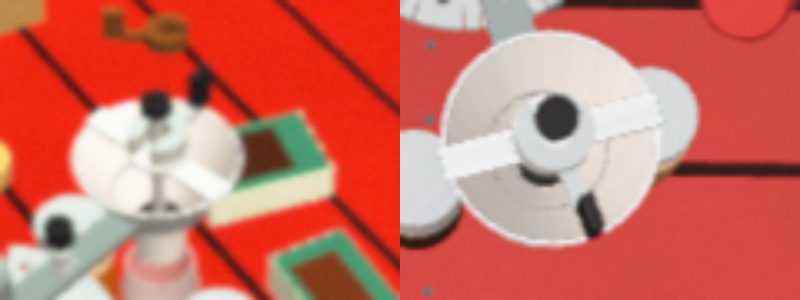

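Run:
```python
from h import *
z=np.load("pics/t11.npz");im,dp=z["im"],z["dp"]
cv2.imwrite("pics/c12.png",cv2.resize(im[195:255,310:370],None,fx=10,fy=10,interpolation=2)[:,:,::-1])
S=im.astype(int).sum(2)
def cen(x,y,w,h):
    m=np.zeros(S.shape,np.uint8);m[y:y+h,x:x+w]=S[y:y+h,x:x+w]<220
    n,l,st,c=cv2.connectedComponentsWithStats(m);i=1+np.argmax(st[1:,4]);d=dp[l==i];d=d[d>0];return c[i],np.median(d)
for n,b,zz in(("tab",(338,234,15,20),.283),("nut",(325,203,23,23),.296),("knob",(313,158,16,20),.243)):
    c,d=cen(*b);print(n,c,cast("top",*c,zz).round(4),"depth pt",pt("top",*c,d).round(4))
for v in range(212,232,2): print(v,' '.join('%4d'%(1000*pt("top",u,v,dp[v,u])[2]) if dp[v,u]>0 else '   .' for u in range(322,350,2)))
for n,(u,v) in dict(thin=(148,225)).items(): print(n, im[v,u])
```

```text
tab [346.50847458 244.72881356] [ 0.4632 -0.1008  0.283 ] depth pt [ 0.4637 -0.1011  0.2803]
nut [336.60176991 214.95575221] [ 0.5211 -0.0802  0.296 ] depth pt [ 0.5215 -0.0803  0.2943]
knob [320.10989011 170.56043956] [ 0.6299 -0.0486  0.243 ] depth pt [ 0.6301 -0.0487  0.2423]
212  192  187  238  258  242  293  293  295  296  295  294  261  262  236
214  189  187  261  260  289  299  294  295  294  296  293  264  260  237
216  179  245  261  261  258  297  296  292  297  295  294  257  262  262
218  177  243  264  259  260  290  298  295  294  296  294  258  260  261
220  236  242  259  260  261  244  292  291  292  296  260  259  264  261
222  234  242  256  261  261  263  240  248  242  245  265  259  264  261
224  235  241  261  256  259  260  257  261  263  260  257  262  261  182
226  237  241  250  259  259  261  261  265  261  262  259  259  262  184
228  236  235  238  251  262  263  258  261  261  261  264  261  177  185
230  176  174  159  165  247  259  261  259  259  263  250  178  174  184
thin [212 191 193]
```

View pics/c12.png

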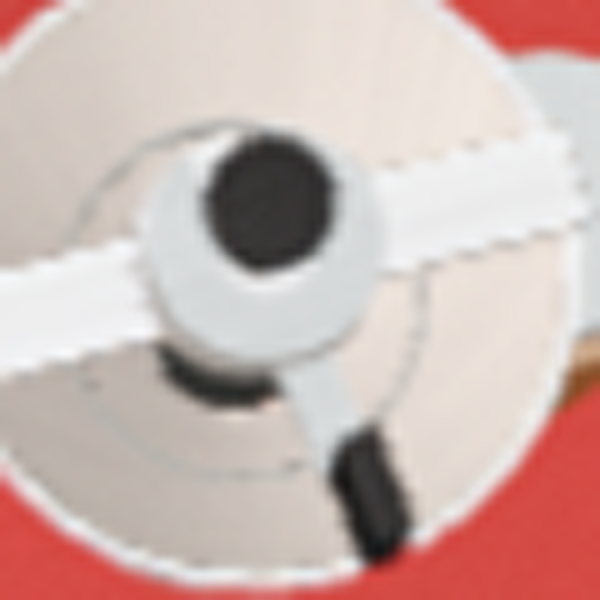

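View pics/t11.png

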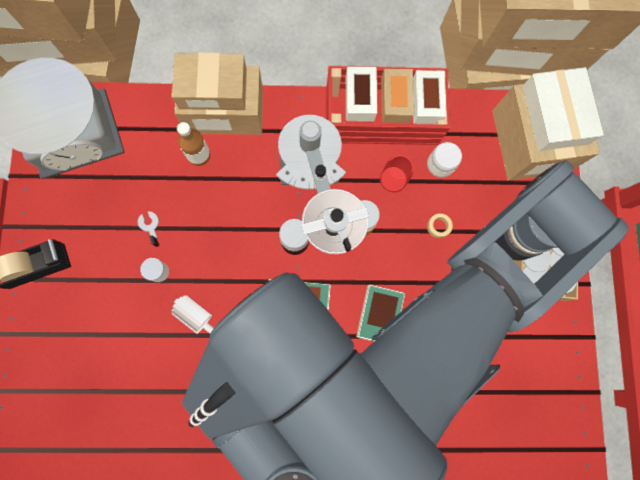

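Run:
```python
from h import *
from scipy.optimize import least_squares
z=np.load("pics/t11.npz");dp=z["dp"]
# height-classified collar pixels
P=[];
for v in range(200,236):
    for u in range(318,356):
        if dp[v,u]>0:
            p=pt("top",u,v,dp[v,u])
            if .252<p[2]<.27: P.append(cast("top",u,v,.262)[:2])
P=np.array(P)
h=cv2.convexHull((P*1e5).astype(np.int32)).reshape(-1,2)/1e5
for r in(.025,.026):
  f=least_squares(lambda p:np.hypot(*(h-p).T)-r,P.mean(0),loss='soft_l1',f_scale=.002);print("hull",f.x,len(h))
# typed edge points in the crop (top-face edge)
E=np.array([(147,250),(385,235),(160,305),(200,345),(265,365),(330,345),(370,300),(150,215),(378,205)])/10+[309.5,194.5]
w=np.array([cast("top",u,v,.263)[:2] for u,v in E]);f=least_squares(lambda p:np.hypot(*(w-p[:2]).T)-p[2],[.52,-.08,.025]);print("edge",f.x,(np.hypot(*(w-f.x[:2]).T)-f.x[2]).round(4))
s=cv2.imread('pics/s11.png')
cv2.imwrite('pics/c13.png',cv2.resize(s[170:225,285:345],None,fx=10,fy=10,interpolation=2))
```

```text
hull [ 0.51964336 -0.08259151] 21
hull [ 0.51878347 -0.08305044] 21
edge [ 0.5198327  -0.08118256  0.02470655] [-0.0003  0.0002  0.0003  0.0001  0.0002 -0.0002 -0.0005 -0.0001  0.0003]
```

View pics/c13.png

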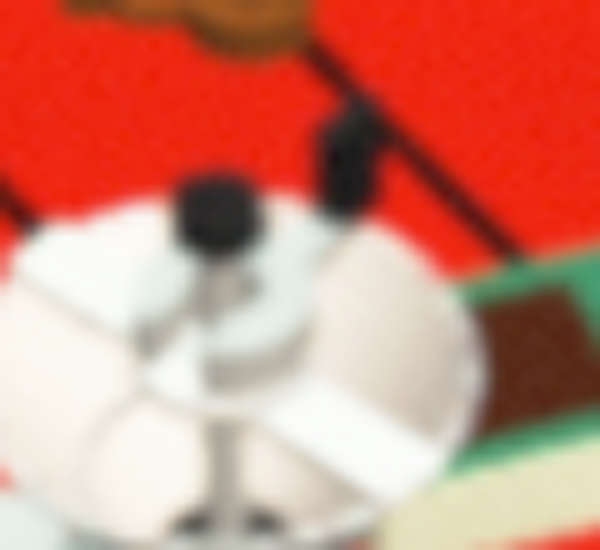

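Run:
```python
from h import *
a=np.load("pics/top0.npz");d=a["dp"][162:167,284:289];print("knob z start",pt("top",286.3,164.3,np.median(d[d>0])))
b=np.load("pics/t11.npz");d=b["dp"][168:173,318:323];print("knob z now",pt("top",320.1,170.6,np.median(d[d>0])))
for n,(x,y,w,h) in dict(thin=(135,208,30,42),jarL=(280,215,22,40),tape=(425,212,30,28)).items():
    print(n,np.abs(a["im"][y:y+h,x:x+w].astype(int)-b["im"][y:y+h,x:x+w]).mean())
job.sign_off()
```

```text
knob z start [0.6426537  0.0236523  0.24339002]
knob z now [ 0.6296514  -0.04859457  0.24350729]
thin 3.3865079365079365
jarL 8.960227272727273
tape 3.573015873015873
the job is handed in; nothing more can be done
```

The hopper is set over the jar without a lid and the thick stop is on the rod. I handed the job in at about 27 s; no verdict was reported.

**Swing and plunger:** I pulled the plunger about 11 mm and swung the arm to the 0.908 hole. There I let the pin in and opened the gripper. The knob's measured height was 243.5 mm, against 243.4 mm at the start, so the pin is fully home. The rod axis measured about 2–3 mm from the open jar's axis.

**Stroke stop:** I gripped the right-hand, thicker stop (about 16–18 mm by depth) by its tab. I slid it through its gap onto the rod with no contact force showing, then lowered it until it touched the boss. Its top measured about 261 mm all over, against 263 mm expected, and the nut read about 2 mm low as well, so the stop lies flat.

**Centring:** Most checks agree. A circle fitted to the stop's edge put the bore about 2 mm from the rod, and a rougher depth outline gave about 3–4 mm. The tab position suggested about 4 mm, but that mask also takes in the tab's side face. All are inside the 7 mm limit.

**Other things on the counter:** The thin stop and the tape look unchanged. The image patch around the left lidded jar changed more, probably because the hopper now overlaps it; I saw no jar shift in the last pictures. I did not check the remaining things one by one, and the arm hid some of them in the last top view.

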